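Load a four-place centrifuge rotor in balanced pairs

ROBOT

A 7-joint arm with a two-finger parallel gripper is mounted at the origin on the work surface. World frame = base frame: x ahead of the robot, y to its left, z up, the work surface at z = 0. Lengths are in m, angles in rad, forces in N, time in s.
With the tool pointing down it reaches from about 0.425 to 1.025 m from the base axis. Payload 9.4 kg.
Tool frame: the origin (TCP) lies midway between the tips of the shut fingers; the grasp point (between the pads) lies 19 mm behind it; z points along the fingers, y is the line along which they close (so a half turn about z gives the same grasp; the last joint's range is limited). The gripper opens to 85 mm and grips with 20 to 120 N. Pads are 22 mm wide; open, the fingers measure 114 mm over their backs; the gripper's body (76 mm by 85 mm) begins 54 mm behind the grasp point. The pads swing forward as they close: fully open they stand 13 mm farther back than shut.
Start: joints at [1.077, 0.599, -0.003, 1.599, 0.002, 0.943, -0.08], TCP at [0.293, -0.663, 0.231] pointing down, gripper open.
Joint ranges: [-2.57, 2.57], [-0.35, 1.97], [-1.29, 1.29], [0.11, 2.56], [-1.05, 4.19], [0.11, 1.86], [-2.63, 2.63]. Speed limits (rad/s): [2.22, 2.22, 3.01, 3.01, 3.14, 3.14, 3.14].

INTERFACE

Orientations are given as [roll, pitch, yaw] about the fixed x, y, z axes, in that order (R = Rz(yaw) Ry(pitch) Rx(roll)).
In Python, from rig import * gives the robot as it stands. The module is installed in compiled form; this text tells all that it offers.
- The arm moves only by the tool play_rows, never from a script. Its argument "rows" is a list of rows, each a list of 5 numbers: the finger opening in mm, from 0 to 85.4, then the shift along the world's x, y, z in mm, then the turn about the world's z in rad. A call has 1 to 20 rows; each row is the pose to reach, as a shift and turn from the pose commanded when the call began; what a row does not reach only later rows make up. A row lasts 1/8 s, in which the tool goes at most 62.5 mm and 10.7 degrees, less where a joint would pass 70% of its speed; a pose out of reach is approached as far as the arm can. A call with a gripper value outside its range is refused whole. The fingers move at their own pace and stop on an object; "newtons" is the grip in N (left out, the last holds). Time passes only in rows, so rows that repeat a pose let the fingers close. It gives the time, the measured TCP pose, the force, the opening and the grip force at its end, in the units of the state.
- read_state(): the state, without advancing time (a new reading comes with each control period).
- camera(name): name is "side" or "top" or "wrist"; returns (picture, depth): 420x560x3 uint8, red, green, blue; 420x560 float32, m along the optical axis (not along the pixel's ray), 0 where there is no reading.
- get_calibration(name): a dict with "K" (3x3 intrinsics, pixels), "camera_from_world" (4x4, takes a point from world to camera coordinates). Camera axes: x right, y down, z forward; pixel columns grow to the right and rows downward; lengths in m; the calibration is good to about 2 mm. A picture is of the moment at which its call begins: read the wrist's pose just before it. get_calibration takes no time and is no camera call; for the wrist camera it gives the pose at the moment of the call.
- job_done(): hands the job in; it is judged then, once.
The state is a dict: "time_s": time; "q": joint angles; "dq": joint speeds; "tau": joint torques, N m; "tool_pos": TCP position; "tcp_rot": TCP orientation; "wrist_force": force on the tool from outside, world axes, zero at the start; "moment": the same for the moment, N m; "gripper_width": opening from 0.0 (shut) to 1.0 (fully open); "finger_force": force on a finger pad.
Only numpy, scipy, OpenCV 4.12 (cv2) and the standard library are available. Lean on these libraries where they do the work, as an engineer would, in place of code of your own. Each camera call takes 0.05 s, during which the arm holds its last target. There are 200 camera calls.

TASK

Load the four dome-topped sealed buckets into the four seats of the centrifuge rotor, one in the middle of each seat, so that the rotor is balanced: the two large ones across the hub from one another, the two small ones across from one another in the other two seats. Put in both large ones before either small one, keep every bucket upright, and set each one down gently rather than dropping it. Leave the two flat-lidded jars where they stand.

Things in the scene. Friction and masses are not known exactly. Their poses are not given: they have to be found in the camera images.
- large_1_center (a point): sealed centrifuge bucket, LARGE size: upright round can, 62 mm diameter, grey lower part, amber upper part, straight sides up to 61 mm, then a half-round dome to 92 mm and a small grey knob (12 mm wide) to 98 mm; about 0.3 kg, loose. Point on its axis 46 mm above its underside, z up; can be gripped there across its diameter from any side. The other large one is identical.
- large_2_center (a point): sealed centrifuge bucket, LARGE size: upright round can, 62 mm diameter, grey lower part, amber upper part, straight sides up to 61 mm, then a half-round dome to 92 mm and a small grey knob (12 mm wide) to 98 mm; about 0.3 kg, loose. Point on its axis 46 mm above its underside, z up; can be gripped there across its diameter from any side. The other large one is identical.
- small_1_center (a point): sealed centrifuge bucket, SMALL size: upright round can, 44 mm diameter, grey lower part, amber upper part, straight sides up to 58 mm, then a half-round dome to 80 mm and a small grey knob (12 mm wide) to 86 mm; about 0.2 kg, loose. Point on its axis 40 mm above its underside, z up; can be gripped there across its diameter from any side. The other small one is identical.
- small_2_center (a point): sealed centrifuge bucket, SMALL size: upright round can, 44 mm diameter, grey lower part, amber upper part, straight sides up to 58 mm, then a half-round dome to 80 mm and a small grey knob (12 mm wide) to 86 mm; about 0.2 kg, loose. Point on its axis 40 mm above its underside, z up; can be gripped there across its diameter from any side. The other small one is identical.
- jar_wide_center (a point): flat-lidded jar, stays where it is: 62 mm diameter, 84 mm tall, flat grey lid, amber and grey body, loose. Point at its centre, 42 mm above its underside. It, the buckets and the other jar stand mixed on the bench at least 88 mm apart, centre to centre; a flat round dish and a square timer, both under 20 mm tall, lie among them.
- jar_narrow_center (a point): flat-lidded jar, stays where it is: 44 mm diameter, 74 mm tall, flat grey lid, amber and grey body, loose. Point at its centre, 37 mm above its underside.
- seat_1_floor (a point): one of the four round seats of the fixed rotor: a shallow round dish, dark floor 30 mm above the bench, 84 mm inner diameter, bright rim 4 mm thick standing 6 mm above the floor (rim top 36 mm above the bench). Point at the centre of its floor. The seats stand in a square cross 100 mm from the rotor's hub (hub top 62 mm above the bench, 56 mm wide), next-door seats 141 mm apart; seat_3 is the one across the hub, 200 mm away.
- seat_2_floor (a point): one of the four round seats of the fixed rotor: a shallow round dish, dark floor 30 mm above the bench, 84 mm inner diameter, bright rim 4 mm thick standing 6 mm above the floor (rim top 36 mm above the bench). Point at the centre of its floor. The seats stand in a square cross 100 mm from the rotor's hub (hub top 62 mm above the bench, 56 mm wide), next-door seats 141 mm apart; seat_4 is the one across the hub, 200 mm away.
- seat_3_floor (a point): one of the four round seats of the fixed rotor: a shallow round dish, dark floor 30 mm above the bench, 84 mm inner diameter, bright rim 4 mm thick standing 6 mm above the floor (rim top 36 mm above the bench). Point at the centre of its floor. The seats stand in a square cross 100 mm from the rotor's hub (hub top 62 mm above the bench, 56 mm wide), next-door seats 141 mm apart; seat_1 is the one across the hub, 200 mm away.
- seat_4_floor (a point): one of the four round seats of the fixed rotor: a shallow round dish, dark floor 30 mm above the bench, 84 mm inner diameter, bright rim 4 mm thick standing 6 mm above the floor (rim top 36 mm above the bench). Point at the centre of its floor. The seats stand in a square cross 100 mm from the rotor's hub (hub top 62 mm above the bench, 56 mm wide), next-door seats 141 mm apart; seat_2 is the one across the hub, 200 mm away.
There are look-alikes about, which are no part of the job. Leave any pink look-alike of the part that bears seat_1_floor alone.

How it is judged:
On the way, in this order (a step that is already met when the one before it is completed fails the run):
1. both large buckets stand in seats across the hub from one another, with neither small bucket in a seat (((horizontal distance between large_1_center and seat_1_floor below 0.013 m and z of large_1_center in the frame of seat_1_floor between 0.04 and 0.052 m and angle between each of large_1_center, large_2_center's own z axis and vertical below 0.12 rad and horizontal distance between large_2_center and seat_3_floor below 0.013 m and z of large_2_center in the frame of seat_3_floor between 0.04 and 0.052 m) or (horizontal distance between large_1_center and seat_2_floor below 0.013 m and z of large_1_center in the frame of seat_2_floor between 0.04 and 0.052 m and angle between each of large_1_center, large_2_center's own z axis and vertical below 0.12 rad and horizontal distance between large_2_center and seat_4_floor below 0.013 m and z of large_2_center in the frame of seat_4_floor between 0.04 and 0.052 m) or (horizontal distance between large_1_center and seat_3_floor below 0.013 m and z of large_1_center in the frame of seat_3_floor between 0.04 and 0.052 m and angle between each of large_1_center, large_2_center's own z axis and vertical below 0.12 rad and horizontal distance between large_2_center and seat_1_floor below 0.013 m and z of large_2_center in the frame of seat_1_floor between 0.04 and 0.052 m) or (horizontal distance between large_1_center and seat_4_floor below 0.013 m and z of large_1_center in the frame of seat_4_floor between 0.04 and 0.052 m and angle between each of large_1_center, large_2_center's own z axis and vertical below 0.12 rad and horizontal distance between large_2_center and seat_2_floor below 0.013 m and z of large_2_center in the frame of seat_2_floor between 0.04 and 0.052 m)) and horizontal distance between each of small_1_center, small_2_center and seat_1_floor above 0.05 m and horizontal distance between each of small_1_center, small_2_center and seat_2_floor above 0.05 m and horizontal distance between each of small_1_center, small_2_center and seat_3_floor above 0.05 m and horizontal distance between each of small_1_center, small_2_center and seat_4_floor above 0.05 m), for 0.2 s.
2. both small buckets stand in the other two seats, the large ones still in theirs (((horizontal distance between large_1_center and seat_1_floor below 0.013 m and z of large_1_center in the frame of seat_1_floor between 0.04 and 0.052 m and angle between each of large_1_center, large_2_center's own z axis and vertical below 0.12 rad and horizontal distance between large_2_center and seat_3_floor below 0.013 m and z of large_2_center in the frame of seat_3_floor between 0.04 and 0.052 m) or (horizontal distance between large_1_center and seat_2_floor below 0.013 m and z of large_1_center in the frame of seat_2_floor between 0.04 and 0.052 m and angle between each of large_1_center, large_2_center's own z axis and vertical below 0.12 rad and horizontal distance between large_2_center and seat_4_floor below 0.013 m and z of large_2_center in the frame of seat_4_floor between 0.04 and 0.052 m) or (horizontal distance between large_1_center and seat_3_floor below 0.013 m and z of large_1_center in the frame of seat_3_floor between 0.04 and 0.052 m and angle between each of large_1_center, large_2_center's own z axis and vertical below 0.12 rad and horizontal distance between large_2_center and seat_1_floor below 0.013 m and z of large_2_center in the frame of seat_1_floor between 0.04 and 0.052 m) or (horizontal distance between large_1_center and seat_4_floor below 0.013 m and z of large_1_center in the frame of seat_4_floor between 0.04 and 0.052 m and angle between each of large_1_center, large_2_center's own z axis and vertical below 0.12 rad and horizontal distance between large_2_center and seat_2_floor below 0.013 m and z of large_2_center in the frame of seat_2_floor between 0.04 and 0.052 m)) and ((horizontal distance between small_1_center and seat_1_floor below 0.013 m and z of small_1_center in the frame of seat_1_floor between 0.034 and 0.046 m and angle between each of small_1_center, small_2_center's own z axis and vertical below 0.12 rad and horizontal distance between small_2_center and seat_3_floor below 0.013 m and z of small_2_center in the frame of seat_3_floor between 0.034 and 0.046 m) or (horizontal distance between small_1_center and seat_2_floor below 0.013 m and z of small_1_center in the frame of seat_2_floor between 0.034 and 0.046 m and angle between each of small_1_center, small_2_center's own z axis and vertical below 0.12 rad and horizontal distance between small_2_center and seat_4_floor below 0.013 m and z of small_2_center in the frame of seat_4_floor between 0.034 and 0.046 m) or (horizontal distance between small_1_center and seat_3_floor below 0.013 m and z of small_1_center in the frame of seat_3_floor between 0.034 and 0.046 m and angle between each of small_1_center, small_2_center's own z axis and vertical below 0.12 rad and horizontal distance between small_2_center and seat_1_floor below 0.013 m and z of small_2_center in the frame of seat_1_floor between 0.034 and 0.046 m) or (horizontal distance between small_1_center and seat_4_floor below 0.013 m and z of small_1_center in the frame of seat_4_floor between 0.034 and 0.046 m and angle between each of small_1_center, small_2_center's own z axis and vertical below 0.12 rad and horizontal distance between small_2_center and seat_2_floor below 0.013 m and z of small_2_center in the frame of seat_2_floor between 0.034 and 0.046 m))), for 0.2 s.
At the end, for the whole second after the job is handed in: Each of the four domed buckets stands upright (within 0.12 rad) on the floor of its own seat (height within 6 mm), within 13 mm of the seat's centre, the two large ones in opposite seats and the two small ones in the other two opposite seats, all at rest (under 0.02 m/s) (all of step 2 and linear speed of each of large_1, large_2, small_1, small_2 below 0.02 m/s); the robot touches nothing.
It fails at once if a flat-lidded jar is moved more than 25 mm (distance of any of jar_wide_center, jar_narrow_center from where it was at the start of the episode above 0.025 m).
It fails at once if a bucket is tipped by more than 0.6 rad (angle between any of large_1_center, large_2_center, small_1_center, small_2_center's own z axis and vertical above 0.6 rad).
It fails at once if a bucket is dropped (moves faster than 0.6 m/s without the fingers on it) ((linear speed of large_1 above 0.6 m/s and contact force between the fingers and large_1 below 0.05 N) or (linear speed of large_2 above 0.6 m/s and contact force between the fingers and large_2 below 0.05 N) or (linear speed of small_1 above 0.6 m/s and contact force between the fingers and small_1 below 0.05 N) or (linear speed of small_2 above 0.6 m/s and contact force between the fingers and small_2 below 0.05 N)).
It also fails if it takes over 109 s, if anything falls off the work surface, if the arm or the gripper's body presses on something with over 40 N, if the wrist force passes 120 N, or if a joint passes its speed limit or range.

## Working session

There is one attempt and no reset: what is moved stays moved. The work goes in short steps, Python scripts to look and compute and a tool call to move; the robot and the scene stay as the last step left them, time stands still between calls to the robot, and variables do not carry over. Pictures are saved under pics/ and viewed, at most 14 in all, crops included, and the job is handed in when it is done.

Besides the shell and the picture viewer there is one more tool, called as a command line: name --pt "numbers of a row" for each row, then --argument value for the rest. play_rows: Moves the arm, as the interface text tells. Its arguments: {"type":"object","properties":{"rows":{"type":"array","items":{"type":"array","items":{"type":"number"}}},"newtons":{"type":"number"}},"required":["rows"]}

```bash
mkdir -p pics
cat > h.py <<'E'
from rig import *
import numpy as np, cv2
def grab(n):
    c=get_calibration(n); p,d=camera(n); return p,d,c
def world(u,v,z,c):
    K=c["K"];T=c["camera_from_world"]; return np.linalg.inv(T)@np.r_[z*(np.linalg.inv(K)@[u,v,1]),1]
def cloud(d,c):
    v,u=np.indices(d.shape); K=c["K"]; P=np.stack([(u-K[0,2])/K[0,0]*d,(v-K[1,2])/K[1,1]*d,d,np.ones_like(d)],-1)
    W=P@np.linalg.inv(c["camera_from_world"]).T; W=W[...,:3]; W[d==0]=np.nan; return W
E
python3 - <<'E'
from h import *
for n in("top","side"):
    p,d,c=grab(n); cv2.imwrite(f"pics/{n}0.png",p[...,::-1]); np.savez(n+"0.npz",p=p,d=d,K=c["K"],T=c["camera_from_world"])
    print(n,np.linalg.inv(c["camera_from_world"])[:3,3],c["K"][0,0],(d==0).mean())
print(read_state())
E
```

```text
top [0.41659773 0.00889753 0.93903597] 433.03690747685437 0.003822278911564626
side [ 0.40979278 -0.74762354  0.60779582] 411.2587905308399 0.004187925170068027
{'time_s': 0.1, 'q': array([ 1.07726473,  0.6000703 , -0.0025602 ,  1.60003019,  0.00177658,
        0.94291017, -0.07979688]), 'dq': array([-0.00013644, -0.00264419, -0.00138665, -0.0016329 , -0.00064861,
       -0.00136755,  0.00079182]), 'tau': array([ 5.51109610e-03, -7.77984738e+01,  1.56928148e+00, -2.58622044e+01,
        1.25423167e-02,  5.49592223e-03, -2.08983653e-05]), 'tool_pos': array([ 0.29336352, -0.66254137,  0.23049191]), 'tcp_rot': array([-3.14018068e+00,  1.03391542e-04,  4.16893384e-01]), 'wrist_force': array([ 0.15395088, -0.21309461, -0.15506851]), 'moment': array([ 0.00492529,  0.024443  , -0.02972364]), 'finger_force': 0.0, 'gripper_width': 0.9986405710628428}
```

View pics/top0.png

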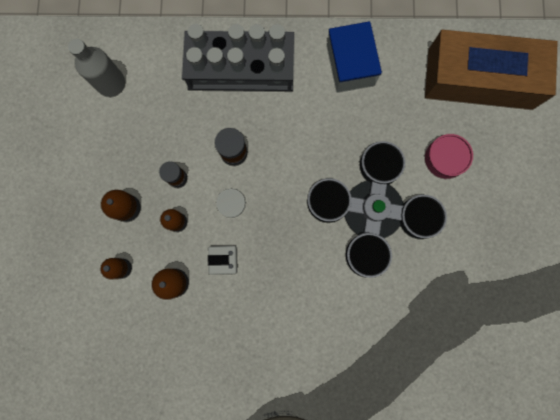

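View pics/side0.png

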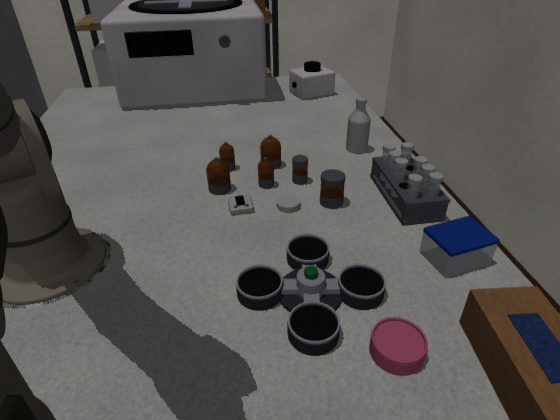

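The top view shows the large buckets at about (118,205) and (168,284), and the small ones at (172,219) and (112,268). The jars are at (231,146) and (172,174), the seats at (383,162), (424,216), (369,255) and (329,200), and the hub at (378,206). The pink dish at (450,155) is the look-alike. The side view agrees.

```bash
cat > m.py <<'E'
from h import *
from scipy.optimize import least_squares
def fit(P,r=None):
    c0=P.mean(0)
    f=lambda s: np.hypot(*(P-s[:2]).T)-(s[2] if r is None else r)
    s=least_squares(f,[*c0,0.03],loss='soft_l1',f_scale=0.002); return s.x
W={}
for n in("top","side"):
    z=np.load(n+"0.npz"); W[n]=cloud(z["d"],dict(K=z["K"],camera_from_world=z["T"]))
t=W["top"]
px=dict(L1=(118,205),L2=(168,284),S1=(172,219),S2=(112,268),jw=(231,146),jn=(172,174),s1=(383,162),s2=(424,216),s3=(369,255),s4=(329,200),hub=(378,206))
for k,(u,v) in px.items():
    c=t[v,u]; print(k,"px",c.round(3))
    for n in W:
        A=W[n].reshape(-1,3); A=A[~np.isnan(A[:,0])]
        R=.06 if k[0]=='s' else .05
        A=A[np.hypot(*(A[:,:2]-c[:2]).T)<R]
        if k[0]=='s': q=A[(A[:,2]>.0335)&(A[:,2]<.045)]; x=fit(q[:,:2])
        else: q=A[(A[:,2]>.022)&(A[:,2]<.056)]; x=fit(q[:,:2],{'L':.031,'S':.022}.get(k[0],.031 if k=='jw' else .022))
        print("  ",n,len(q),x.round(4),"zmax",np.percentile(A[:,2],99.5).round(3),"zmed",np.median(q[:,2]).round(3))
        if k[0] in 'LSj':
            q=A[A[:,2]>np.percentile(A[:,2],99)-.008]; print("    topmean",q.mean(0).round(4))
E
python3 m.py
```

```text
L1 px [0.534 0.347 0.086]
   top 167 [0.5387 0.3615 0.03  ] zmax 0.099 zmed 0.04
    topmean [0.5381 0.3597 0.0926]
   side 165 [0.5391 0.3611 0.03  ] zmax 0.097 zmed 0.043
    topmean [0.538  0.3563 0.0915]
L2 px [0.38  0.236 0.087]
   top 100 [0.3791 0.246  0.03  ] zmax 0.098 zmed 0.039
    topmean [0.3794 0.2444 0.0928]
   side 241 [0.3794 0.2458 0.03  ] zmax 0.097 zmed 0.039
    topmean [0.379  0.2407 0.0906]
S1 px [0.509 0.238 0.076]
   top 84 [0.5101 0.2473 0.03  ] zmax 0.086 zmed 0.04
    topmean [0.5087 0.2462 0.0812]
   side 170 [0.5106 0.2466 0.03  ] zmax 0.085 zmed 0.04
    topmean [0.5098 0.2424 0.0798]
S2 px [0.408 0.352 0.077]
   top 122 [0.407  0.3624 0.03  ] zmax 0.087 zmed 0.04
    topmean [0.4064 0.3598 0.0817]
   side 121 [0.4075 0.3623 0.03  ] zmax 0.085 zmed 0.043
    topmean [0.4075 0.3582 0.0803]
jw px [0.66  0.123 0.086]
   top 121 [0.6701 0.1298 0.03  ] zmax 0.087 zmed 0.036
    topmean [0.6683 0.1289 0.0842]
   side 262 [0.67   0.1304 0.03  ] zmax 0.085 zmed 0.039
    topmean [0.6679 0.1239 0.083 ]
jn px [0.601 0.243 0.077]
   top 102 [0.608  0.2528 0.03  ] 
[... 190 characters left out ...]
 0.6447 -0.1941  0.0429] zmax 0.039 zmed 0.036
   side 244 [ 0.6452 -0.1961  0.0437] zmax 0.037 zmed 0.035
s2 px [ 0.532 -0.28   0.032]
   top 343 [ 0.531  -0.2773  0.043 ] zmax 0.039 zmed 0.036
   side 313 [ 0.5313 -0.2794  0.0438] zmax 0.037 zmed 0.035
s3 px [ 0.448 -0.165  0.033]
   top 340 [ 0.4476 -0.1635  0.043 ] zmax 0.039 zmed 0.036
   side 241 [ 0.448  -0.1656  0.0437] zmax 0.037 zmed 0.035
s4 px [ 0.562 -0.082  0.03 ]
   top 318 [ 0.5612 -0.0805  0.0429] zmax 0.039 zmed 0.036
   side 186 [ 0.5618 -0.0821  0.0436] zmax 0.037 zmed 0.035
hub px [ 0.546 -0.178  0.064]
   top 1045 [ 0.545  -0.1773  0.03  ] zmax 0.065 zmed 0.028
   side 966 [ 0.5449 -0.1851  0.03  ] zmax 0.063 zmed 0.033
```

play_rows --pt "85 20 60 0 0" --pt "85 245.5 1024 -50 0" --pt "85 245.5 1024 -50 0" --pt "85 245.5 1024 -50 0" --pt "85 245.5 1024 -50 0" --pt "85 245.5 1024 -50 0" --pt "85 245.5 1024 -50 0" --pt "85 245.5 1024 -50 0" --pt "85 245.5 1024 -50 0" --pt "85 245.5 1024 -50 0" --pt "85 245.5 1024 -50 0" --pt "85 245.5 1024 -50 0" --pt "85 245.5 1024 -50 0" --pt "85 245.5 1024 -50 0" --pt "85 245.5 1024 -50 0" --pt "85 245.5 1024 -50 0" --pt "85 245.5 1024 -50 0" --pt "85 245.5 1024 -50 0" --pt "85 245.5 1024 -50 0" --pt "85 245.5 1024 -50 0" --newtons 40

```text
time_s: 2.6
tool_pos: [0.5391, 0.3593, 0.1813]
tcp_rot: [3.141, 0.001, 0.415]
wrist_force: [0.0, 0.0, -0.7]
gripper_width: 0.991
finger_force: 0.0
```

Run:
```python
from h import *
p,d,c=grab("wrist"); s=read_state(); print(s["tool_pos"].round(4),s["q"].round(2))
T=c["camera_from_world"];K=c["K"]
def pr(P):
    x=K@(T@np.r_[P,1])[:3]; return (x[:2]/x[2]).round(1)
print(pr([.539,.3613,.098]),pr(np.r_[s["tool_pos"]]))
W=cloud(d,c).reshape(-1,3); W=W[~np.isnan(W[:,0])]
A=W[(np.hypot(W[:,0]-.539,W[:,1]-.361)<.035)&(W[:,2]>.03)&(W[:,2]<.105)]; print(len(A),A[:,2].max() if len(A) else 0, A[A[:,2]>.09].mean(0))
cv2.imwrite("pics/w1.png",p[...,::-1])
```

```text
[0.5392 0.3594 0.1815] [-0.62  0.56 -0.08  1.83  0.06  0.76 -1.89]
[275.2 218. ] [277.6 268.5]
4441 0.10015488723016436 [0.54320647 0.36288577 0.09305826]
```

View pics/w1.png

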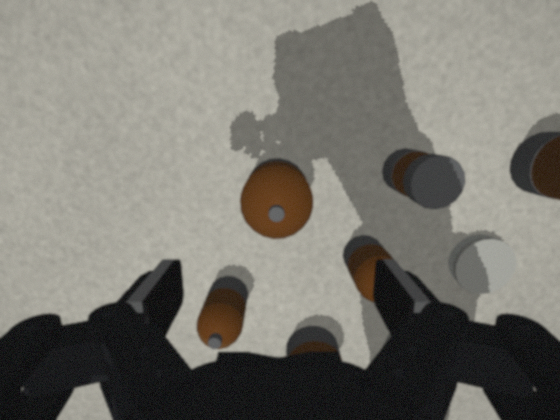

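The wrist view shows the L1 knob at (277,214), against (275,218) predicted, so I can descend.

play_rows --pt "85 0 1.5 -30 0" --pt "85 0 1.5 -75 0" --pt "85 0 1.5 -115 0" --pt "85 0 1.5 -140 0" --pt "85 0 1.5 -152 0" --pt "85 0 1.5 -152 0" --pt "50 0 1.5 -152 0" --pt "50 0 1.5 -152 0" --pt "50 0 1.5 -152 0" --pt "50 0 1.5 -152 0" --pt "50 0 1.5 -152 0" --pt "50 0 1.5 -152 0" --pt "50 0 1.5 -145 0" --pt "50 0 1.5 -130 0" --pt "50 0 1.5 -100 0" --pt "50 0 1.5 -60 0" --pt "50 0 1.5 -20 0" --pt "50 0 1.5 0 0" --pt "50 0 1.5 0 0" --newtons 40

```text
time_s: 5.03
tool_pos: [0.5397, 0.3631, 0.1838]
tcp_rot: [-3.141, -0.004, 0.417]
wrist_force: [0.1, 0.4, -3.3]
gripper_width: 0.71
finger_force: 44.3
```

play_rows --pt "50 0 -15 0 0" --pt "50 2 -50 0 0" --pt "50 4 -95 0 0" --pt "50 6 -145 0 0" --pt "50 8 -195 0 0" --pt "50 11 -245 0 0" --pt "50 14 -295 0 0" --pt "50 17 -345 0 0" --pt "50 19 -390 0 0" --pt "50 21 -425 0 0" --pt "50 22 -443 0 0" --pt "50 22 -443 0 0" --pt "50 22 -443 0 0" --pt "50 22 -443 -40 0" --pt "50 22 -443 -80 0" --pt "50 22 -443 -100 0" --pt "50 22 -443 -100 0"

```text
time_s: 7.15
tool_pos: [0.5602, -0.0785, 0.0799]
tcp_rot: [-3.14, 0.003, 0.419]
wrist_force: [-0.1, -1.1, -2.5]
gripper_width: 0.711
finger_force: 44.5
```

play_rows --pt "50 1 -2 -6 0" --pt "50 1 -2 -12 0" --pt "50 1 -2 -17 0" --pt "50 1 -2 -20 0" --pt "50 1 -2 -20 0" --pt "50 1 -2 -20 0"

```text
time_s: 7.9
tool_pos: [0.5621, -0.0824, 0.0614]
tcp_rot: [3.142, -0.0, 0.417]
wrist_force: [-0.2, 0.3, -3.3]
gripper_width: 0.714
finger_force: 44.6
```

```bash
cat > chk.py <<'E'
import sys
from h import *
from scipy.optimize import least_squares
# bucket position near given xy from both fixed views: straight side + knob top
def chk(x,y,r,zb):
    for n in("top","side"):
        p,d,c=grab(n); A=cloud(d,c).reshape(-1,3); A=A[~np.isnan(A[:,0])]
        A=A[np.hypot(A[:,0]-x,A[:,1]-y)<r+.006]
        q=A[(A[:,2]>zb+.012)&(A[:,2]<zb+.054)]
        s=least_squares(lambda s:np.hypot(*(q[:,:2]-s).T)-r,[x,y],loss='soft_l1',f_scale=.002)
        print(n,len(q),s.x.round(4),"ztop",np.percentile(A[:,2],99.7).round(4))
    return
if __name__=="__main__":
    chk(*map(float,sys.argv[1:5])); s=read_state(); print(s["tool_pos"].round(4),s["wrist_force"].round(2),s["time_s"])
E
python3 chk.py .5615 -.0813 .031 .03
```

```text
top 62 [ 0.561  -0.0822] ztop 0.5868
side 372 [ 0.5614 -0.0825] ztop 0.5174
[ 0.562  -0.0824  0.0614] [ 0.58 -0.26 -2.02] 8.0
```

play_rows --pt "50 0 0 -1 0" --pt "50 0 0 -2 0" --pt "50 0 0 -2 0"

```text
time_s: 8.38
tool_pos: [0.5621, -0.0825, 0.0608]
tcp_rot: [3.141, -0.001, 0.417]
wrist_force: [-4.3, 0.4, 17.8]
gripper_width: 0.717
finger_force: 46.7
```

play_rows --pt "50 0 0 1 0" --pt "62 0 0 1 0" --pt "70 0 0 1 0" --pt "78 0 0 1 0" --pt "85 0 0 1 0" --pt "85 0 0 1 0" --pt "85 0 0 30 0" --pt "85 0 0 70 0" --pt "85 0 0 115 0" --pt "85 0 0 115 0"

```text
time_s: 9.62
tool_pos: [0.5638, -0.0827, 0.1775]
tcp_rot: [3.139, -0.005, 0.416]
wrist_force: [0.6, -0.1, 0.3]
gripper_width: 0.995
finger_force: 0.0
```

```bash
python3 chk.py .5615 -.0813 .031 .03
```

```text
top 77 [ 0.5611 -0.0824] ztop 0.624
side 459 [ 0.5613 -0.0825] ztop 0.4603
[ 0.562  -0.0825  0.1745] [-0.3   0.84 -0.17] 9.725
```

play_rows --pt "85 -5 30 0 0" --pt "85 -25 90 0 0" --pt "85 -45 145 0 0" --pt "85 -70 195 0 0" --pt "85 -100 245 0 0" --pt "85 -140 290 0 0" --pt "85 -170 318 0 0" --pt "85 -182.5 328.5 0 0" --pt "85 -182.5 328.5 0 0" --pt "85 -182.5 328.5 0 0" --pt "85 -182.5 328.5 -30 0" --pt "85 -182.5 328.5 -50 0" --pt "85 -182.5 328.5 -50 0"

```text
time_s: 11.35
tool_pos: [0.3799, 0.2445, 0.1232]
tcp_rot: [3.141, 0.003, 0.414]
wrist_force: [-0.5, 0.1, 0.7]
gripper_width: 0.991
finger_force: 0.0
```

play_rows --pt "85 0 1 -30 0" --pt "85 0 1 -65 0" --pt "85 0 1 -88 0" --pt "85 0 1 -95 0" --pt "85 0 1 -95 0" --pt "50 0 1 -95 0" --pt "50 0 1 -95 0" --pt "50 0 1 -95 0" --pt "50 0 1 -95 0" --pt "50 0 1 -95 0" --pt "50 0 1 -95 0" --pt "50 0 1 -88 0" --pt "50 0 1 -70 0" --pt "50 0 1 -40 0" --pt "50 0 1 0 0" --pt "50 0 1 40 0" --pt "50 0 1 60 0" --pt "50 0 1 60 0" --pt "50 0 1 60 0"

```text
time_s: 13.72
tool_pos: [0.3791, 0.2467, 0.1838]
tcp_rot: [3.141, 0.001, 0.417]
wrist_force: [-0.1, 0.1, -2.9]
gripper_width: 0.711
finger_force: 44.9
```

play_rows --pt "50 10 -12 0 0" --pt "50 35 -40 0 0" --pt "50 60 -80 0 0" --pt "50 80 -125 0 0" --pt "50 95 -175 0 0" --pt "50 105 -225 0 0" --pt "50 110 -275 0 0" --pt "50 118 -325 0 0" --pt "50 126 -375 0 0" --pt "50 135 -425 0 0" --pt "50 144 -475 0 0" --pt "50 150 -510 0 0" --pt "50 152 -525 0 0" --pt "50 152 -525 0 0" --pt "50 152 -525 -30 0" --pt "50 152 -525 -70 0" --pt "50 152 -525 -100 0" --pt "50 152 -525 -108 0" --pt "50 152 -525 -108 0" --pt "50 152 -525 -108 0"

```text
time_s: 16.23
tool_pos: [0.5322, -0.2778, 0.0775]
tcp_rot: [3.14, -0.001, 0.417]
wrist_force: [-0.3, -0.0, -3.6]
gripper_width: 0.718
finger_force: 44.9
```

```bash
python3 chk.py .5312 -.2783 .031 .04
```

```text
top 95 [ 0.5313 -0.278 ] ztop 0.5298
side 524 [ 0.5317 -0.2781] ztop 0.5426
[ 0.5321 -0.2781  0.0775] [-0.16  0.3  -2.68] 16.325
```

play_rows --pt "50 0 0 -6 0" --pt "50 0 0 -11 0" --pt "50 0 0 -14 0" --pt "50 0 0 -16 0" --pt "50 0 0 -17 0" --pt "50 0 0 -17 0"

```text
time_s: 17.08
tool_pos: [0.5312, -0.2779, 0.0605]
tcp_rot: [3.141, 0.0, 0.417]
wrist_force: [-3.3, 1.5, 14.1]
gripper_width: 0.714
finger_force: 46.7
```

play_rows --pt "50 0 0 1 0" --pt "62 0 0 1 0" --pt "70 0 0 1 0" --pt "78 0 0 1 0" --pt "85 0 0 1 0" --pt "85 0 0 1 0" --pt "85 0 0 30 0" --pt "85 0 0 70 0" --pt "85 0 0 115 0" --pt "85 0 0 115 0"

```text
time_s: 18.32
tool_pos: [0.5332, -0.2788, 0.1777]
tcp_rot: [3.137, -0.004, 0.417]
wrist_force: [-1.1, -0.6, 0.3]
gripper_width: 0.996
finger_force: 0.0
```

```bash
python3 chk.py .5312 -.2783 .031 .03
```

```text
top 191 [ 0.5306 -0.278 ] ztop 0.3536
side 594 [ 0.5309 -0.278 ] ztop 0.5318
[ 0.5314 -0.278   0.1745] [-0.55 -0.96 -0.12] 18.425
```

play_rows --pt "85 -1 25 0 0" --pt "85 -3 80 0 0" --pt "85 -5 140 0 0" --pt "85 -8 200 0 0" --pt "85 -10 260 0 0" --pt "85 -13 320 0 0" --pt "85 -15 380 0 0" --pt "85 -18 440 0 0" --pt "85 -20 490 0 0" --pt "85 -21 520 0 0" --pt "85 -21 525 0 0" --pt "85 -21 525 -20 0" --pt "85 -21 525 -50 0" --pt "85 -21 525 -50 0" --pt "85 -21 525 -50 0"

```text
time_s: 20.3
tool_pos: [0.5107, 0.2462, 0.1245]
tcp_rot: [3.141, 0.001, 0.416]
wrist_force: [-0.1, 0.3, 0.5]
gripper_width: 0.993
finger_force: 0.0
```

play_rows --pt "85 0 1 -30 0" --pt "85 0 1 -65 0" --pt "85 0 1 -92 0" --pt "85 0 1 -101 0" --pt "85 0 1 -101 0" --pt "35 0 1 -101 0" --pt "35 0 1 -101 0" --pt "35 0 1 -101 0" --pt "35 0 1 -101 0" --pt "35 0 1 -101 0" --pt "35 0 1 -101 0" --pt "35 0 1 -101 0" --pt "35 0 1 -94 0" --pt "35 0 1 -75 0" --pt "35 0 1 -40 0" --pt "35 0 1 0 0" --pt "35 0 1 40 0" --pt "35 0 1 60 0" --pt "35 0 1 60 0" --pt "35 0 1 60 0"

```text
time_s: 22.8
tool_pos: [0.51, 0.2477, 0.1836]
tcp_rot: [3.141, 0.001, 0.417]
wrist_force: [-0.1, -0.2, -2.7]
gripper_width: 0.504
finger_force: 41.0
```

play_rows --pt "35 5 -15 0 0" --pt "35 17 -55 0 0" --pt "35 32 -105 0 0" --pt "35 47 -155 0 0" --pt "35 62 -205 0 0" --pt "35 77 -255 0 0" --pt "35 92 -305 0 0" --pt "35 107 -355 0 0" --pt "35 122 -405 0 0" --pt "35 132 -435 0 0" --pt "35 135 -443 0 0" --pt "35 135 -443 0 0" --pt "35 135 -443 0 0" --pt "35 135 -443 -30 0" --pt "35 135 -443 -70 0" --pt "35 135 -443 -105 0" --pt "35 135 -443 -117 0" --pt "35 135 -443 -117 0" --pt "35 135 -443 -117 0"

```text
time_s: 25.18
tool_pos: [0.6464, -0.1949, 0.0688]
tcp_rot: [3.14, -0.002, 0.417]
wrist_force: [0.4, -0.7, -2.3]
gripper_width: 0.504
finger_force: 41.1
```

```bash
python3 chk.py .645 -.195 .022 .04
```

```text
top 67 [ 0.6455 -0.1943] ztop 0.5175
side 332 [ 0.6456 -0.1948] ztop 0.5086
[ 0.6463 -0.1951  0.0688] [-0.05  0.16 -2.26] 25.275
```

play_rows --pt "35 0 0 -5 0" --pt "35 0 0 -9 0" --pt "35 0 0 -11 0" --pt "35 0 0 -13 0" --pt "35 0 0 -14 0" --pt "35 0 0 -14 0"

```text
time_s: 26.02
tool_pos: [0.6454, -0.195, 0.0544]
tcp_rot: [3.141, -0.0, 0.417]
wrist_force: [-2.8, 0.4, 10.7]
gripper_width: 0.507
finger_force: 42.3
```

play_rows --pt "35 0 0 0.5 0" --pt "45 0 0 0.5 0" --pt "54 0 0 0.5 0" --pt "64 0 0 0.5 0" --pt "75 0 0 0.5 0" --pt "85 0 0 0.5 0" --pt "85 0 0 1 0" --pt "85 0 0 30 0" --pt "85 0 0 70 0" --pt "85 0 0 120 0" --pt "85 0 0 120 0"

```text
time_s: 27.4
tool_pos: [0.6477, -0.1955, 0.1776]
tcp_rot: [3.137, -0.006, 0.417]
wrist_force: [-0.2, 1.0, -0.5]
gripper_width: 0.991
finger_force: 0.0
```

```bash
python3 chk.py .645 -.195 .022 .03
```

```text
top 126 [ 0.6447 -0.1948] ztop 0.5949
side 379 [ 0.6449 -0.1949] ztop 0.341
[ 0.6455 -0.195   0.1737] [-1.23 -0.16  0.03] 27.5
```

play_rows --pt "85 -10 25 0 0" --pt "85 -30 75 0 0" --pt "85 -50 125 0 0" --pt "85 -72 175 0 0" --pt "85 -95 225 0 0" --pt "85 -117 275 0 0" --pt "85 -140 325 0 0" --pt "85 -160 375 0 0" --pt "85 -182 425 0 0" --pt "85 -205 475 0 0" --pt "85 -225 525 0 0" --pt "85 -236 552 0 0" --pt "85 -238 557 0 0" --pt "85 -238 557 -20 0" --pt "85 -238 557 -50 0" --pt "85 -238 557 -50 0" --pt "85 -238 557 -50 0"

```text
time_s: 29.62
tool_pos: [0.4079, 0.3613, 0.1235]
tcp_rot: [3.141, 0.001, 0.416]
wrist_force: [-0.2, 0.5, 0.4]
gripper_width: 0.994
finger_force: 0.0
```

play_rows --pt "85 0 1 -30 0" --pt "85 0 1 -65 0" --pt "85 0 1 -91 0" --pt "85 0 1 -100 0" --pt "85 0 1 -100 0" --pt "35 0 1 -100 0" --pt "35 0 1 -100 0" --pt "35 0 1 -100 0" --pt "35 0 1 -100 0" --pt "35 0 1 -100 0" --pt "35 0 1 -100 0" --pt "35 0 1 -100 0" --pt "35 0 1 -93 0" --pt "35 0 1 -75 0" --pt "35 0 1 -40 0" --pt "35 0 1 0 0" --pt "35 0 1 40 0" --pt "35 0 1 60 0" --pt "35 0 1 60 0" --pt "35 0 1 60 0"

```text
time_s: 32.12
tool_pos: [0.4071, 0.3626, 0.1826]
tcp_rot: [3.141, 0.001, 0.417]
wrist_force: [-0.5, -0.1, -1.8]
gripper_width: 0.507
finger_force: 41.0
```

play_rows --pt "35 5 -15 0 0" --pt "35 18 -50 0 0" --pt "35 32 -95 0 0" --pt "35 45 -145 0 0" --pt "35 55 -195 0 0" --pt "35 62 -245 0 0" --pt "35 65 -295 0 0" --pt "35 63 -345 0 0" --pt "35 58 -395 0 0" --pt "35 52 -445 0 0" --pt "35 46 -490 0 0" --pt "35 42 -518 0 0" --pt "35 40.5 -527 0 0" --pt "35 40.5 -527 0 0" --pt "35 40.5 -527 -30 0" --pt "35 40.5 -527 -70 0" --pt "35 40.5 -527 -105 0" --pt "35 40.5 -527 -116 0" --pt "35 40.5 -527 -116 0" --pt "35 40.5 -527 -116 0"

```text
time_s: 34.62
tool_pos: [0.4486, -0.1638, 0.0683]
tcp_rot: [3.141, -0.001, 0.417]
wrist_force: [0.1, -0.6, -2.5]
gripper_width: 0.503
finger_force: 41.2
```

```bash
python3 chk.py .4478 -.1645 .022 .04
```

```text
top 16 [ 0.4473 -0.1635] ztop 0.6666
side 248 [ 0.4485 -0.1643] ztop 0.5321
[ 0.4486 -0.1641  0.0684] [ 0.1  -0.22 -1.19] 34.725
```

play_rows --pt "35 0 0 -5 0" --pt "35 0 0 -9 0" --pt "35 0 0 -11 0" --pt "35 0 0 -13 0" --pt "35 0 0 -14 0" --pt "35 0 0 -14 0"

```text
time_s: 35.48
tool_pos: [0.4479, -0.164, 0.0542]
tcp_rot: [3.141, -0.0, 0.417]
wrist_force: [-2.4, 0.8, 18.4]
gripper_width: 0.503
finger_force: 43.3
```

Contact at 18 N. I release, rise, then swing clear so I can check.

play_rows --pt "35 0 0 0.5 0" --pt "45 0 0 0.5 0" --pt "54 0 0 0.5 0" --pt "64 0 0 0.5 0" --pt "75 0 0 0.5 0" --pt "85 0 0 0.5 0" --pt "85 0 0 1 0" --pt "85 0 0 30 0" --pt "85 0 0 70 0" --pt "85 0 0 120 0" --pt "85 0 0 150 0" --pt "85 20 40 150 0" --pt "85 30 100 150 0" --pt "85 30 160 150 0" --pt "85 30 220 150 0" --pt "85 30 280 150 0" --pt "85 30 320 150 0" --pt "85 30 320 150 0" --pt "85 30 320 150 0"

```text
time_s: 37.85
tool_pos: [0.4777, 0.1554, 0.2031]
tcp_rot: [3.141, 0.001, 0.417]
wrist_force: [-0.6, 0.1, 1.0]
gripper_width: 0.998
finger_force: 0.0
```

Run:
```python
from chk import *
for a in((.4478,-.1645,.022,.03),(.645,-.195,.022,.03),(.5615,-.0813,.031,.03),(.5312,-.2783,.031,.03)): print(a);chk(*a)
p,d,c=grab("side"); cv2.imwrite("pics/s2.png",p[...,::-1]); s=read_state(); print(s["tool_pos"],s["time_s"])
```

```text
(0.4478, -0.1645, 0.022, 0.03)
top 72 [ 0.4471 -0.1641] ztop 0.1183
side 367 [ 0.4475 -0.164 ] ztop 0.1162
(0.645, -0.195, 0.022, 0.03)
top 129 [ 0.6447 -0.1949] ztop 0.1196
side 384 [ 0.6449 -0.195 ] ztop 0.116
(0.5615, -0.0813, 0.031, 0.03)
top 91 [ 0.5611 -0.0824] ztop 0.1295
side 450 [ 0.5613 -0.0825] ztop 0.1278
(0.5312, -0.2783, 0.031, 0.03)
top 191 [ 0.5306 -0.2779] ztop 0.1303
side 601 [ 0.531 -0.278] ztop 0.128
[0.47809451 0.15566621 0.20331629] 38.3
```

View pics/s2.png

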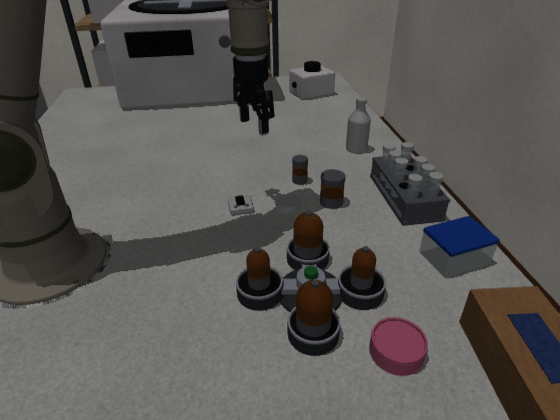

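The side view shows all four buckets upright and centred. The large ones are across from one another at (308,240) and (314,310), the small ones at (258,275) and (363,275). The jars have not moved, and the arm is clear.

```bash
python3 -c "
from rig import *
print(job_done())"
```

```text
the job is handed in; nothing more can be done
None
```

All four buckets are seated with the rotor balanced, each upright and within about 2 mm of its seat centre by my measurements; the large ones went in first, the jars were left alone, and the job was handed in at about 38 s (the hand-in returned no verdict).

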